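# Push out the filter slide of a scent filling line

### The job

The filter of the filling line is due for cleaning. Take the pin tool from its stand, press the release button at the bottom of the small pit in the filter slide and, keeping the button held down, push the slide out gently with the pin as far as it goes. Then stand the pin in its stand again; touch the slide only with the pin, and leave the bottles and the carton alone.

Things in the scene. Friction and masses are not known exactly. Their poses are not given: they have to be found in the camera images.
- block: Filter block, steel, fixed to the bench: base 110 (x) x 160 (y) x 40 mm high; on it two aluminium rails along y, 14 mm wide, top 63 mm above the bench, and a steel bridge 82 (x) x 50 (y) mm across them, centred 10 mm to +y of the middle, top 85 mm above the bench. Origin: centre of its underside. z is up; its +y is the direction in which the slide is pushed out.
- pit_mouth (a point): Mouth centre, 63 mm above the bench, of the round pit, 9 mm across, in the top of the filter slide, and moving with it; axes as the block's (+y: push direction). The flat steel end face of the release button fills the pit, 4 to 14 mm below the mouth: how deep differs from time to time, is not measured and must be felt. The button goes 5 mm down from there to a hard stop.
- slide (a joint): How far the slide is pushed out, m: 0 home and latched, 0.044 fully out at its end stop. It rubs with about 3 N. The button moves with it; its spring pushes up with 4 to 7 N at first and 1.5 N more at the hard stop. The latch is free when the button is 3.5 mm or more down; a notch every 11 mm, the last at full travel, locks the slide again if the button comes up there.
- pin_handle (a point): Pin tool, loose, 50 g, standing upright in its stand at the start: square black handle 16 x 16 x 50 mm with a straight round steel pin 5 mm thick and 46 mm long below it. This point: on the axis, 24 mm above the handle's lower end, 70 mm above the pin's tip. Axes: x and y along the sides of the handle, z up along the tool.
- pin: The same pin tool; origin at the very tip of the pin, z up along the tool towards the handle. The pin must never bear on the slide with more than 20 N, downwards and sideways together: that breaks it.
- stand_hole (a point): Mouth centre of the round hole, 10 mm across, right through the top of the pin's stand, an aluminium block 44 x 44 x 50 mm high fixed to the bench. The point is 50 mm above the bench. With the pin in the hole the handle's lower end rests on the stand's top.
- bottle_a: Bystander: square amber bottle 36 x 36 mm, 90 mm tall; origin: centre of its underside.
- bottle_b: Bystander: a bottle like the other one; origin: centre of its underside.
- carton: Bystander: white carton 50 x 50 x 105 mm, standing; origin: centre of its underside.
- screen (a point): Centre of the round steel filter screen, 36 mm across, on top of the slide 74 mm ahead (+y) of the pit, hidden under the bridge at first. The slide is a white plastic plate 50 mm wide (x), 22 mm thick, between the rails, level with their tops; it reaches from 15 mm behind the pit to 98 mm ahead of it.
Things that resemble listed ones, but are neither listed nor needed, are in the scene too. Leave any purple look-alike of the block alone.

How it is judged (in metres and radians):
On the way, in this order (a step that is already met when the one before it is completed fails the run):
1. the pin, in the pit with its tip at least 6 mm below the mouth, presses on the button with the slide still at home (within 5 mm) (value of joint slide below 0.005 m and horizontal distance between pin and pit_mouth below 0.005 m and z of pin in the frame of pit_mouth below -0.006 m and contact force between pin and slide above 2 N), for 0.1 s.
2. with the pin still pressing in the pit, the slide is out by 36 mm or more (value of joint slide above 0.036 m and horizontal distance between pin and pit_mouth below 0.005 m and z of pin in the frame of pit_mouth below -0.006 m and contact force between pin and slide above 2 N).
At the end, for the whole second after the job is handed in: The slide is fully out (at least 40.5 of its 44 mm), and the pin stands upright at rest in its stand, seated (tip less than 8 mm above the bench, tip and handle within 8 mm of the hole's axis, within 0.1 rad of upright) (value of joint slide above 0.0405 m and horizontal distance between each of pin, pin_handle and stand_hole below 0.008 m and height (world z) of pin below 0.008 m and angle between pin's own z axis and vertical below 0.1 rad and linear speed of pin below 0.02 m/s); the robot touches nothing.
It fails at once if the pin bears on the slide or its button with more than 20 N (contact force between pin and slide above 20 N).
It fails at once if the gripper or arm touches the slide (over 1 N) (contact force between any of the fingers, the arm and slide above 1 N).
It fails at once if a bottle or the carton is moved by more than 20 mm or tipped over (distance of any of bottle_a, bottle_b, carton from where it was at the start of the episode above 0.02 m or angle between any of bottle_a, bottle_b, carton's own z axis and vertical above 0.3 rad).
It also fails if it takes over 72 s, if anything falls off the work surface, if the arm or the gripper's body presses on something with over 40 N, if the wrist force passes 120 N, or if a joint passes its speed limit or range.

### The arm

A 7-joint arm with a two-finger parallel gripper is mounted at the origin on the work surface. World frame = base frame: x ahead of the robot, y to its left, z up, the work surface at z = 0. Lengths are in mm, angles in rad, forces in N, time in s.
With the tool pointing down it reaches from about 400 to 875 mm from the base axis. Payload 4.4 kg.
Tool frame: the origin (TCP) lies at the very end of the fingers, on their centre line; the grasp point (between the pads) lies 19 mm behind it; z points along the fingers, x is the direction in which the jaws open and shut, and the axes are right-handed (so a half turn about z gives the same grasp; the last joint's range is limited). The gripper opens to 85 mm and grips with 20 to 120 N. Pads are 22 mm wide; open, the fingers measure 114 mm over their backs; the gripper's body (76 mm by 85 mm) begins 54 mm behind the grasp point. The pads swing forward as they close: fully open they stand 13 mm farther back than shut.
Start: joints at [1.208, 0.628, 0.038, 1.517, -0.027, 0.996, -0.02], TCP at [190.128, -621.586, 231.313] pointing down, gripper open.
Joint ranges: [-3.06, 3.06], [-0.37, 2.12], [-1.25, 1.32], [0.18, 2.47], [-1.1, 4.24], [0.23, 1.98], [-2.94, 2.94]. Speed limits (rad/s): [2.57, 2.57, 3.14, 3.14, 3.14, 3.14, 3.14].

### API

Orientations are given as [roll, pitch, yaw] about the fixed x, y, z axes, in that order (R = Rz(yaw) Ry(pitch) Rx(roll)).
In Python, from cell import ctrl, get_image, job, models gives the robot as it stands.
- The arm moves only by the tool move_arm, never from a script. Its argument "moves" is a list that holds one entry, the list of rows, each a list of 6 numbers: the shift along the tool's x, y, z in m, then the turn, a rotation vector about the tool's x, y, z in rad. A call has 1 to 20 rows; each row is the pose to reach, as a shift and turn from the pose commanded when the call began, along the tool's axes at that moment; what a row does not reach only later rows make up. A row lasts 1/8 s, in which the tool goes at most 62.5 mm and 10.7 degrees, less where a joint would pass 70% of its speed; a pose out of reach is approached as far as the arm can. A call with a gripper value outside its range is refused whole. "jaw" is the opening, from 0 (shut) to 1 (fully open), set as the call begins (left out, the last holds). The fingers move at their own pace and stop on an object; the grip force is fixed at half the most. Time passes only in rows, so rows that repeat a pose let the fingers close. It gives the time, the measured TCP pose, the force and the opening at its end, in the units of the state.
- ctrl.read_state(): the state, without advancing time (a new reading comes with each control period).
- get_image(name): name is "side" or "top"; returns a dict with "color" (420x560x3 uint8, blue, green, red), "fov_y" (degrees; the focal length in pixels is half the picture's height over the tangent of half this angle, whatever the lens; pixels are square), "cx", "cy" (the principal point, pixels), "origin" and "orientation" of the camera in the world. Camera axes: x right, y up, looking along -z (the intrinsics and any distortion apply to the point x, -y, -z); pixel columns grow to the right and rows downward; lengths in mm; the calibration is good to about 2 mm. A picture is of the moment at which its call begins. There is no depth.
- job.finish_job(): hands the job in, once; it reports no verdict.
Trained networks look in the newest picture that a camera, given by its name, has taken for a name from the list of things; names that differ only in an ending like _2 or _b are one class to them, and where a whole thing is asked for, a point or a joint stands for the part that bears it (a point fixed in the world has none). Each returns a list of dicts, best first, with "score" (0 to 1); they miss things now and then, are a little off and sometimes report something else, mostly with a low value. They report only what shows in the picture. A call takes as long as a camera call. They do not tell look-alikes from the thing itself.
- models.cut_out(camera, thing): "pixels" (420x560 bool, what is visible of it) and "uv" ([column, row] in pixels, amid what is visible of it).
- models.place_of(camera, thing): "uv" ([column, row] in pixels: a listed point, or the origin of a listed thing).
The state is a dict: "clock": time; "qpos": joint angles; "qd": joint speeds; "tau": joint torques, N m; "eef_pos": TCP position; "tool_rot": TCP orientation; "force": force on the tool from outside, world axes, zero at the start; "torque": the same for the moment, N m; "width": finger opening in mm.
Only numpy, scipy, OpenCV 4.12 (cv2) and the standard library are available. Lean on these libraries where they do the work, as an engineer would, in place of code of your own. Each camera call takes 0.05 s, during which the arm holds its last target.

## Working session

There is one attempt and no reset: what is moved stays moved. The work goes in short steps, Python scripts to look and compute and a tool call to move; the robot and the scene stay as the last step left them, time stands still between calls to the robot, and variables do not carry over. Pictures are saved under pics/ and viewed, and the job is handed in when it is done.

Besides the shell and the picture viewer there is one more tool, called after "Request:" in YAML: its name, and indented under it one key for each argument. move_arm: Moves the arm, as the interface text tells. Its arguments: {"type":"object","properties":{"moves":{"type":"array","items":{"type":"array","items":{"type":"array","items":{"type":"number"}}}},"jaw":{"type":"number"}},"required":["moves"]}

```bash
ls; mkdir -p pics; python3 - <<'E'
from cell import ctrl,get_image,job,models
import cv2
print(ctrl.read_state())
for n in("side","top"):
    d=get_image(n); cv2.imwrite(f"pics/{n}0.png",d["color"]); print(n,{k:v for k,v in d.items() if k!="color"})
E
```

```text
pics
{'clock': 0.0, 'qpos': array([ 1.20819728,  0.62932784,  0.03845143,  1.51836557, -0.02699871,
        0.99628549, -0.01997759]), 'qd': array([-0.0013626 ,  0.00157406,  0.00044968,  0.00044481,  0.00238644,
       -0.00013004, -0.00054428]), 'tau': array([ 3.68705187e-04, -5.63404763e+01,  1.22640342e+00, -1.93445385e+01,
        1.10383920e-02,  1.05005750e-02, -3.19934850e-05]), 'eef_pos': array([ 189.94111627, -620.98313039,  230.40188283]), 'tool_rot': array([ 3.14156244e+00,  1.86773428e-03, -1.27398181e+00]), 'force': array([-0.02640006,  0.73604682,  0.40995592]), 'torque': array([-0.00703463, -0.03864574, -0.03728429]), 'width': 85.98934193903393}
side {'fov_y': 51.91138344242644, 'cx': 279.3763705275731, 'cy': 215.48430277410938, 'origin': array([119.9052245 , 482.20826918, 695.21678773]), 'orientation': array([ 0.78150118, -0.00665969, -2.34282864])}
top {'fov_y': 51.07068895740549, 'cx': 280.3071823677013, 'cy': 209.00497962420954, 'origin': array([ 422.52970331,   20.29049562, 1000.69061391]), 'orientation': array([ 0.18403677, -0.00195551, -1.59198945])}
```

View pics/side0.png

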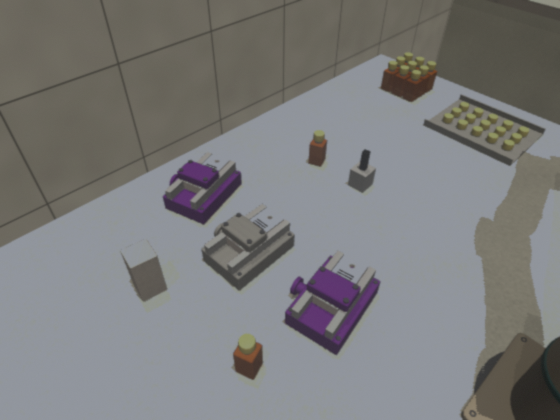

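View pics/top0.png

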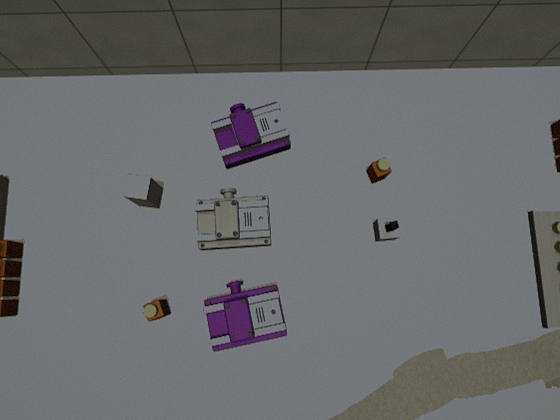

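The only grey block is at side (249,243) and top (233,221); the other two are purple look-alikes. The pin in its stand is at side (363,170) and top (388,228). The pit is at about top (262,217), and the slide's dark pit hole is at side ~(270,222). Next I'll measure these.

```bash
cat > h.py <<'E'
import numpy as np,cv2
from scipy.spatial.transform import Rotation as R
from scipy.optimize import least_squares
def cam(d):
    f=d["color"].shape[0]/2/np.tan(np.radians(d["fov_y"]/2))
    return f,d["cx"],d["cy"],np.array(d["origin"]),R.from_euler("xyz",d["orientation"]).as_matrix()
def proj(c,P):
    f,cx,cy,o,M=c; q=(np.atleast_2d(P)-o)@M
    return np.c_[cx+f*q[:,0]/-q[:,2], cy+f*q[:,1]/q[:,2]]
def onz(c,uv,z):
    f,cx,cy,o,M=c; r=M@np.array([(uv[0]-cx)/f,-(uv[1]-cy)/f,-1]); return o+r*(z-o[2])/r[2]
def tri(cs,uvs):
    return least_squares(lambda P:np.concatenate([(proj(c,P)[0]-u) for c,u in zip(cs,uvs)]),[500,0,50])
E
python3 - <<'E'
from cell import *
from cell import get_image,models
from h import *
D={n:get_image(n) for n in("side","top")}
C={n:cam(D[n]) for n in D}
Z=dict(block=0,pit_mouth=63,pin_handle=74,pin=4,stand_hole=50,bottle_a=0,carton=0,screen=63)
for t in Z:
    for n in D:
        for r in models.place_of(n,t)[:4]:
            print(t,n,round(r["score"],2),np.round(r["uv"],1),np.round(onz(C[n],r["uv"],Z[t]),1))
for n in D:
    im=D[n]["color"]
    b={"side":[(195,195,110,95),(335,140,60,60)],"top":[(185,180,100,80),(360,205,55,45)]}[n]
    for i,(x,y,w,h) in enumerate(b):
        s=min(800//w,600//h); cv2.imwrite(f"pics/c_{n}{i}.png",cv2.resize(im[y:y+h,x:x+w],None,fx=s,fy=s,interpolation=cv2.INTER_CUBIC)); print(n,i,s)
E
```

```text
block side 0.97 [246.5 251.9] [581.7 122.2   0. ]
block side 0.91 [333.4 307.7] [366.3  94.5   0. ]
block side 0.82 [206.5 196.6] [775.7  78.2   0. ]
block side 0.17 [363.1 168.3] [ 584.4 -274.7    0. ]
block top 0.96 [248.4 317.8] [365.3  90.2   0. ]
block top 0.92 [232.4 223.6] [576.9 125.3   0. ]
block top 0.89 [254.8 136.8] [785.4  71.6   0. ]
pit_mouth side 0.84 [351.5 267.5] [377.2  39.9  63. ]
pit_mouth side 0.7 [217.7 160.3] [798.8  18.5  63. ]
pit_mouth side 0.56 [272.2 217.4] [572.7  56.1  63. ]
pit_mouth side 0.4 [249.3 368.6] [362.4 304.3  63. ]
pit_mouth top 0.79 [278.3 119.5] [802.4  14.9  63. ]
pit_mouth top 0.72 [260.4 217.1] [580.1  58.2  63. ]
pit_mouth top 0.71 [273.1 310.4] [382.8  34.3  63. ]
pin_handle side 0.43 [363.7 159.3] [ 554.7 -221.6   74. ]
pin_handle top 0.7 [386.8 226.3] [ 552.8 -211.1   74. ]
pin top 0.56 [383.3 235.2] [ 542.3 -219.3    4. ]
stand_hole side 0.6 [365.8 170.9] [ 540.6 -217.2   50. ]
stand_hole side 0.37 [249.7 368.2] [367.4 299.8  50. ]
stand_hole top 0.58 [386.9 225.6] [ 557.7 -217.5   50. ]
bottle_a side 0.98 [249.9 368.7] [385.7 286.    0. ]
bottle_a side 0.63 [317.7 159.8] [ 688.2 -217.     0. ]
bottle_a top 0.73 [226.  221.2] [582.8 140.    0. ]
bottle_a top 0.66 [377.4 176. ] [ 682.8 -215.4    0. ]
bottle_a top 0.65 [160.3 308.8] [388.9 285.6   0. ]
bottle_a top 0.52 [260.3 220. ] [583.9  61.    0. ]
carton side 0.83 [152.1 286.8] [642.5 312.6   0. ]
carton side 0.24 [271.1 217.4] [619.5  15.4   0. ]
carton top 0.74 [153.2 198.8] [639.  309.2   0. ]
screen side 0.95 [241.6 234.7] [579.8 132.7  63. ]
screen side 0.76 [329.7 291.8] [369.7 109.6  63. ]
screen side 0.71 [197.3 176.8] [783.4  89.5  63. ]
screen top 0.93 [241.  316.9] [371.1 101.1  63. ]
screen top 0.75 [245.8 128.1] [783.4  88.3  63. ]
screen top 0.62 [225.6 218.6] [578.4 133.4  63. ]
side 0 6
side 1 10
top 0 7
top 1 13
```

View pics/c_side0.png

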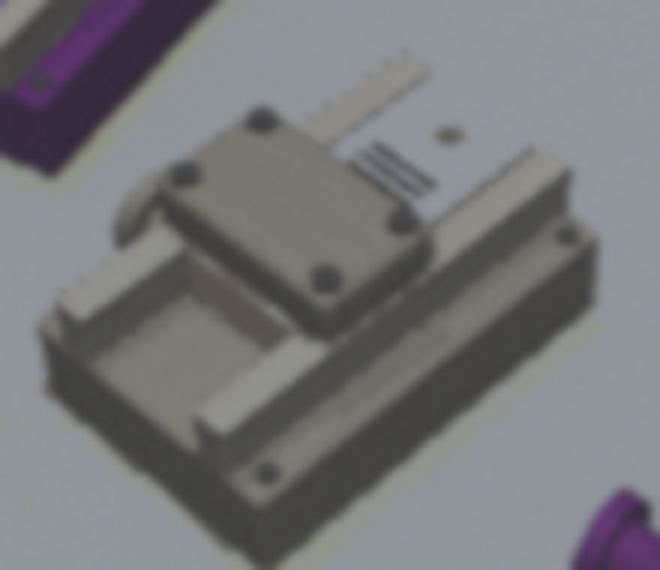

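View pics/c_side1.png

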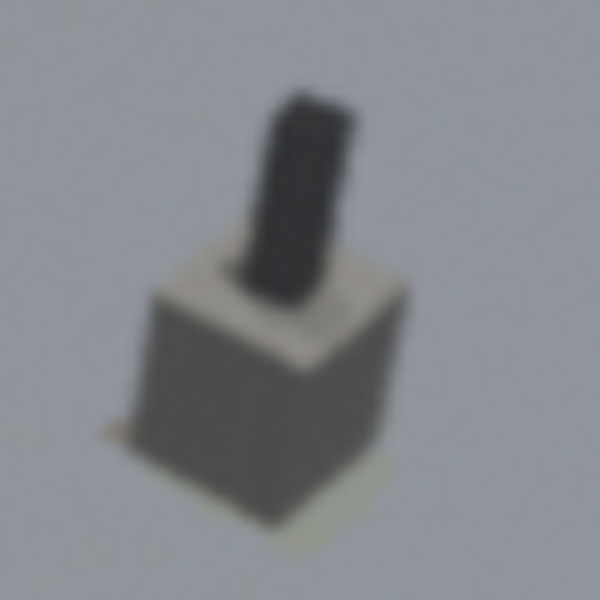

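View pics/c_top0.png

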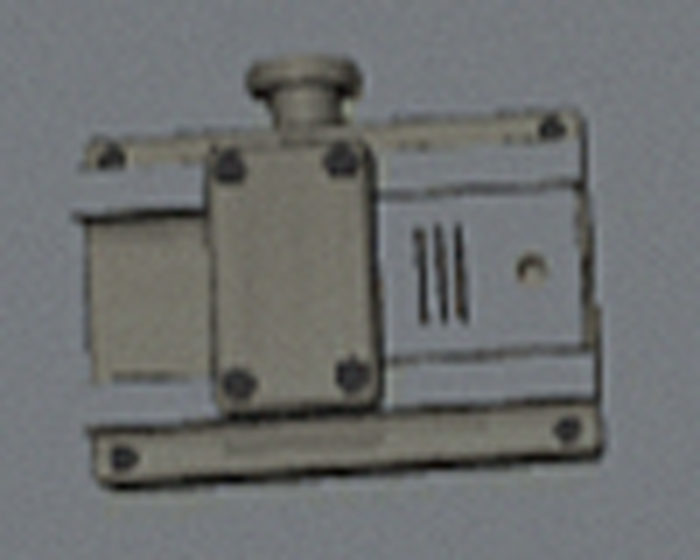

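View pics/c_top1.png

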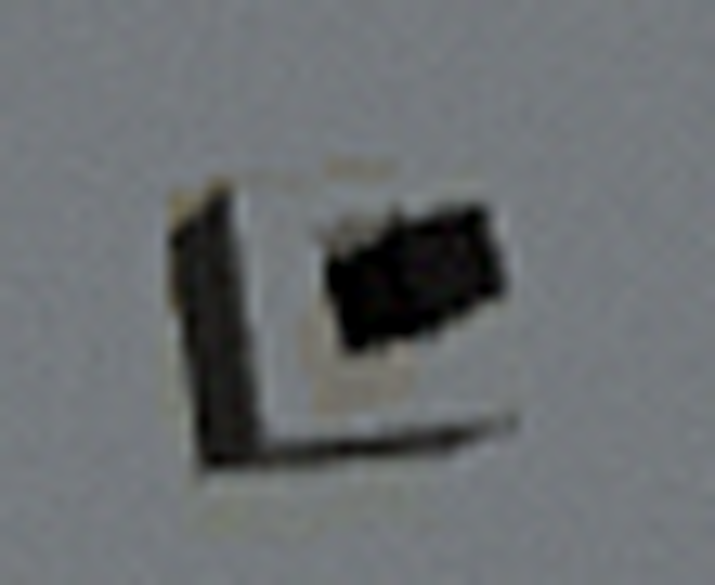

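```bash
cat > fit.py <<'E'
from cell import get_image,models
from h import *
D={n:get_image(n) for n in("side","top")}
C={n:cam(D[n]) for n in D}
def u(n,i,p):
    x0,y0,s={("side",0):(195,195,6),("side",1):(335,140,10),("top",0):(185,180,7),("top",1):(360,205,13)}[n,i]
    return np.array([(p[0]+.5)/s-.5+x0,(p[1]+.5)/s-.5+y0])
s=u("side",0,(450,134)); t=u("top",0,(532,268))
print("pit",onz(C["side"],s,63),onz(C["top"],t,63)); r=tri([C["side"],C["top"]],[s,t]); print(r.x,r.fun)
# slide direction from gaps, top
for a,b in(((385,192),(580,183)),((390,358),(590,347))):
    A=onz(C["top"],u("top",0,a),63);B=onz(C["top"],u("top",0,b),63); d=A-B; print("dir deg of +y rel world y",np.degrees(np.arctan2(-d[0],d[1])),A,B)
# side: rail/base edges: base bottom/right long edge at z40 
for z,a,b in((40,(255,497),(595,238)),(63,(205,405),(322,340)),(63,(435,225),(530,150))):
    A=onz(C["side"],u("side",0,a),z);B=onz(C["side"],u("side",0,b),z); d=A-B; print("side",z,np.degrees(np.arctan2(-d[0],d[1])),A,B)
# handle fit
def box(x,y,yaw,w,z0,z1):
    c,s_=np.cos(yaw),np.sin(yaw); h=w/2
    return np.array([[x+c*a-s_*b,y+s_*a+c*b,z] for a in(-h,h) for b in(-h,h) for z in(z0,z1)])
def mask(n,P,k=8,win=None):
    x0,y0,w,h=win; q=(proj(C[n],P)-[x0,y0]+.5)*k-.5
    m=np.zeros((h*k,w*k),np.float32); cv2.fillConvexPoly(m,cv2.convexHull(np.round(q).astype(np.int32)),1.)
    m=cv2.GaussianBlur(m,(0,0),0.6*k)
    return cv2.resize(m,(w,h),interpolation=cv2.INTER_AREA)
W={"side":(352,142,24,34),"top":(378,212,26,26)}
obs={}
for n in D:
    x,y,w,h=W[n]; g=D[n]["color"][y:y+h,x:x+w].astype(float).mean(2); obs[n]=g
best=[]
from scipy.optimize import minimize
def cost(p,per=None):
    c=0
    for i,n in enumerate(D):
        if per and n!=per: continue
        o=np.clip((80-obs[n])/(80-35),0,1) if n=="side" else np.clip((60-obs[n])/(60-15),0,1)
        m=mask(n,box(p[0],p[1],p[2],16,50,100),win=W[n])
        roi=cv2.dilate((m>.02).astype(np.uint8),np.ones((3,3)))>0
        c+=((o-m)**2)[roi].sum()
    return c
for per in(None,"side","top"):
    res=[]
    for yaw in np.radians(np.arange(-45,45,7.5)):
        r=minimize(cost,[553,-217,yaw],args=(per,),method="Nelder-Mead",options=dict(initial_simplex=[[553,-217,yaw],[558,-217,yaw],[553,-212,yaw],[553,-217,yaw+.15]],maxiter=150))
        res.append((r.fun,r.x[0],r.x[1],np.degrees(r.x[2])))
    res.sort(); print(per,np.round(res[:5],2).tolist())
print(obs["side"].min(),obs["side"].max(),obs["top"].min(),obs["top"].max())
E
python3 fit.py
```

```text
pit [577.4260328   59.00026512  63.        ] [578.42663846  57.82087704  63.        ]
[578.68645313  57.87068655  61.29184325] [-0.01296399 -0.00272381  0.00871535  0.01083866]
dir deg of +y rel world y 1.4998449159007994 [603.2658514  103.09339548  63.        ] [604.85029147  42.57981114  63.        ]
dir deg of +y rel world y 1.9773003213102711 [551.32975115 101.77855993  63.        ] [553.45155033  40.32008003  63.        ]
side 40 1.0567546827481797 [520.54351303 196.5113717   40.        ] [523.39148036  42.11602534  40.        ]
side 63 -7.116435539394462 [544.16740706 194.88724853  63.        ] [538.73458088 151.37168915  63.        ]
side 63 3.5225704507468505 [550.06587053  91.62953155  63.        ] [552.96132419  44.59336805  63.        ]
None [[45.91, 552.64, -220.31, 30.94], [46.06, 552.75, -219.59, 31.42], [46.15, 552.49, -219.49, -58.3], [46.27, 552.71, -220.26, 31.57], [46.27, 552.7, -219.9, 31.37]]
side [[32.93, 551.79, -219.18, 31.24], [32.98, 552.61, -220.37, 31.35], [33.14, 552.89, -220.74, 31.18], [33.16, 552.45, -220.37, -57.85], [33.33, 552.33, -219.8, -57.96]]
top [[10.23, 552.77, -219.95, 22.29], [10.34, 552.69, -219.78, 25.44], [10.35, 552.72, -219.91, 21.92], [10.37, 552.96, -220.05, -64.94], [10.4, 553.0, -219.92, 21.89]]
49.0 151.33333333333334 0.0 135.0
```

```bash
cat > ov.py <<'E'
from cell import get_image
from h import *
from fit import C,D,box
import sys
for n,(x,y,w,h) in {"side":(335,140,60,60),"top":(360,205,55,45)}.items():
    s=10; im=cv2.resize(D[n]["color"][y:y+h,x:x+w],None,fx=s,fy=s,interpolation=cv2.INTER_CUBIC)
    im=cv2.convertScaleAbs(im,alpha=1.6)
    for (X,Y,yaw,ww,z0,z1,col) in [(552.7,-220,np.radians(26),16,50,100,(0,255,0)),(552.7,-220,np.radians(8),44,0,50,(0,0,255))]:
        q=(proj(C[n],box(X,Y,yaw,ww,z0,z1))-[x,y]+.5)*s
        q=q.astype(int)
        for i in range(8):
            for j in range(i):
                if bin(i^j).count("1")==1: cv2.line(im,tuple(map(int,q[i])),tuple(map(int,q[j])),col,1)
    cv2.imwrite(f"pics/ov_{n}.png",im)
E
sed -i 's/^for per in(None/if __name__=="__main__":\n  for per in(None/; ' fit.py; python3 - <<'E'
s=open('fit.py').read().split('\n')
i=[k for k,l in enumerate(s) if l.startswith('  for per')][0]
s[i+1:]=['  '+l for l in s[i+1:]]
open('fit.py','w').write('\n'.join(s))
E
python3 ov.py >/dev/null
```

```text
(no output)
```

View pics/ov_side.png

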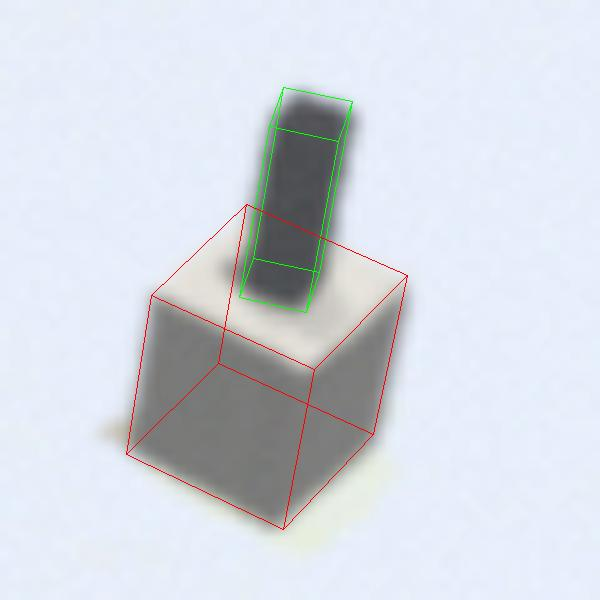

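View pics/ov_top.png

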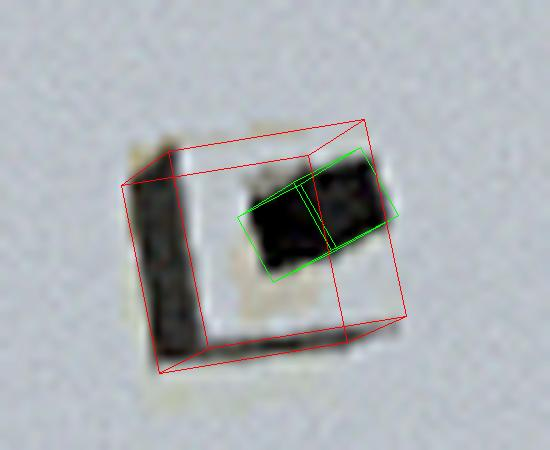

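```bash
sed -i 's/(552.7,-220,np.radians(26)/(551.8,-220.8,np.radians(12)/; s/(552.7,-220,np.radians(8)/(551.5,-220,np.radians(3)/' ov.py; python3 ov.py; python3 - <<'E'
import cv2,numpy as np
a=cv2.imread('pics/ov_side.png')[:450];b=cv2.imread('pics/ov_top.png')[:450]
cv2.imwrite('pics/ov2.png',cv2.resize(np.hstack([a[:, 100:450],b[:,80:450]]),None,fx=1.1,fy=1.1))
E
```

```text
pit [577.4260328   59.00026512  63.        ] [578.42663846  57.82087704  63.        ]
[578.68645313  57.87068655  61.29184325] [-0.01296399 -0.00272381  0.00871535  0.01083866]
dir deg of +y rel world y 1.4998449159007994 [603.2658514  103.09339548  63.        ] [604.85029147  42.57981114  63.        ]
dir deg of +y rel world y 1.9773003213102711 [551.32975115 101.77855993  63.        ] [553.45155033  40.32008003  63.        ]
side 40 1.0567546827481797 [520.54351303 196.5113717   40.        ] [523.39148036  42.11602534  40.        ]
side 63 -7.116435539394462 [544.16740706 194.88724853  63.        ] [538.73458088 151.37168915  63.        ]
side 63 3.5225704507468505 [550.06587053  91.62953155  63.        ] [552.96132419  44.59336805  63.        ]
```

View pics/ov2.png

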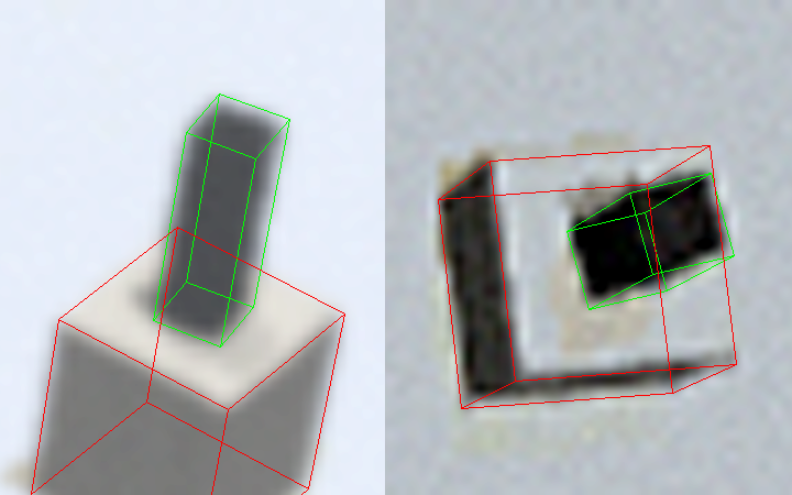

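```bash
cat > go.py <<'E'
import sys,numpy as np
from scipy.spatial.transform import Rotation as R
# usage: go.py cx cy cz cyaw  tx ty tz tyaw(rad)
a=list(map(float,sys.argv[1:9])); 
R0=R.from_euler("xyz",[np.pi,0,a[3]]);R1=R.from_euler("xyz",[np.pi,0,a[7]])
print(np.round(R0.inv().apply(np.array(a[4:7])-a[:3])/1000,5),np.round((R0.inv()*R1).as_rotvec(),4))
E
python3 go.py 190.1 -621.6 231.3 -1.274 552.5 -220 180 -1.344;python3 go.py 190.1 -621.6 231.3 -1.274 552.5 -220 61 -1.344; python3 -c "
from cell import ctrl;s=ctrl.read_state();print(s['clock'],s['eef_pos'],s['tool_rot'],s['force'])"
```

```text
[-0.27805 -0.46401  0.0513 ] [ 0.   -0.    0.07]
[-0.27805 -0.46401  0.1703 ] [ 0.   -0.    0.07]
1.3 [ 190.13260578 -621.60120076  231.30758884] [-3.14151747e+00 -2.83926510e-05 -1.27408672e+00] [0.35931225 0.1372959  0.35075646]
```

Request:
move_arm:
  moves:
    - [[-0.05,-0.083,0.009,0,0,0.02],[-0.1,-0.166,0.018,0,0,0.04],[-0.15,-0.249,0.027,0,0,0.06],[-0.2,-0.332,0.036,0,0,0.07],[-0.24,-0.4,0.045,0,0,0.07],[-0.265,-0.445,0.05,0,0,0.07],[-0.278,-0.464,0.0513,0,0,0.07],[-0.278,-0.464,0.0513,0,0,0.07],[-0.278,-0.464,0.0513,0,0,0.07],[-0.278,-0.464,0.0513,0,0,0.07]]
  jaw: 0.6

```text
clock: 2.55
eef_pos: [555.5, -215.1, 179.6]
tool_rot: [-3.14, 0.002, -1.336]
force: [-0.5, -0.4, -0.1]
width: 51.5
```

```bash
cat > look.py <<'E'
import sys
from cell import get_image,ctrl
from h import *
tag=sys.argv[1]
B={"side":tuple(map(int,sys.argv[2].split(","))),"top":tuple(map(int,sys.argv[3].split(",")))}
out=[]
for n,(x,y,w,h) in B.items():
    d=get_image(n); np.savez(f"pics/{tag}_{n}.npz",**{k:v for k,v in d.items()})
    out.append(cv2.convertScaleAbs(cv2.resize(d["color"][y:y+h,x:x+w],(390,int(390*h/w)),interpolation=cv2.INTER_CUBIC),alpha=1.5))
H=max(o.shape[0] for o in out)
out=[cv2.copyMakeBorder(o,0,H-o.shape[0],0,10,cv2.BORDER_CONSTANT) for o in out]
cv2.imwrite(f"pics/{tag}.png",np.hstack(out))
s=ctrl.read_state(); print(s["clock"],s["eef_pos"],s["tool_rot"],s["force"],s["width"])
E
python3 look.py l1 310,90,90,110 340,170,100,100
```

```text
2.65 [ 552.37249283 -220.11797474  179.89456572] [ 3.14088259e+00 -3.83918945e-04 -1.34319820e+00] [-0.63077839 -0.41421823 -0.74088668] 51.43840712143176
```

View pics/l1.png

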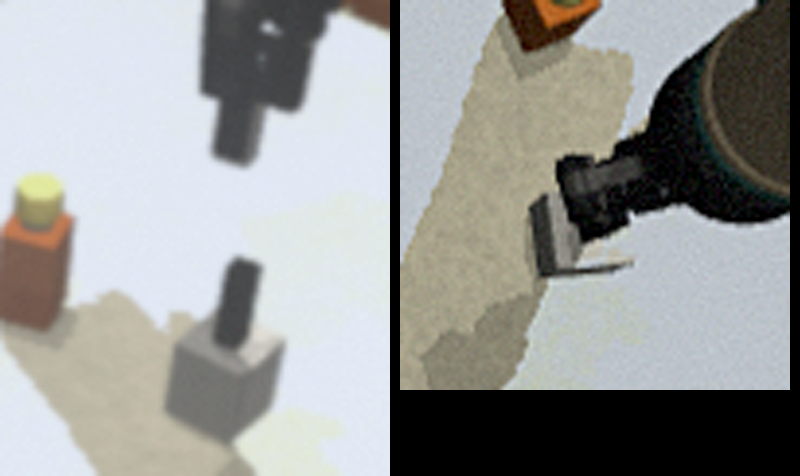

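The gripper is directly over the pin: fingertips at left-panel (235,160), pin at (240,300). I'll descend now.

Request:
move_arm:
  moves:
    - [[0,0,0.03,0,0,0],[0,0,0.06,0,0,0],[0,0,0.085,0,0,0],[0,0,0.105,0,0,0],[0,0,0.115,0,0,0],[0,0,0.119,0,0,0],[0,0,0.119,0,0,0],[0,0,0.119,0,0,0]]

```text
clock: 3.65
eef_pos: [553.0, -220.3, 61.8]
tool_rot: [-3.14, -0.001, -1.344]
force: [0.7, 0.8, -0.2]
width: 51.3
```

```bash
python3 look.py l2 310,90,90,110 340,170,100,100
```

```text
3.75 [ 553.00130422 -220.17705901   61.69467769] [-3.14054961e+00 -6.81146424e-04 -1.34386088e+00] [ 0.72689498 -0.18987285 -0.04034359] 51.11184557364928
```

View pics/l2.png

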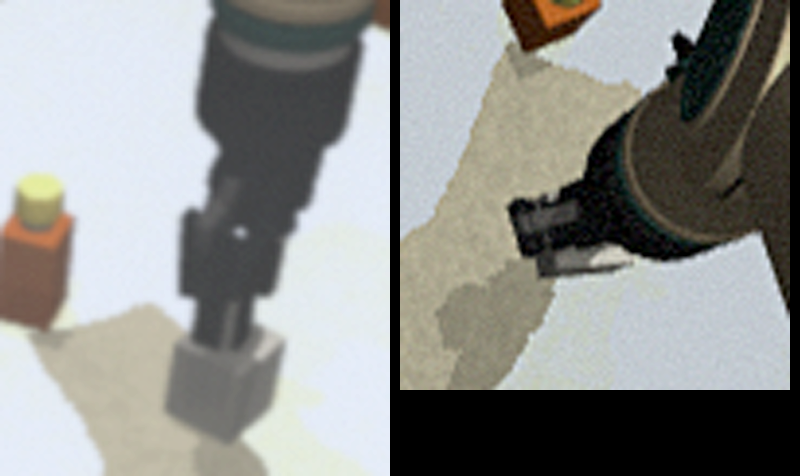

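Request:
move_arm:
  moves:
    - [[0,0,0,0,0,0],[0,0,0,0,0,0],[0,0,0,0,0,0],[0,0,0,0,0,0],[0,0,0,0,0,0],[0,0,0,0,0,0]]
  jaw: 0

```text
clock: 4.5
eef_pos: [552.7, -220.0, 61.3]
tool_rot: [-3.141, -0.0, -1.344]
force: [-0.7, 0.7, 4.4]
width: 15.6
```

Request:
move_arm:
  moves:
    - [[0,0,-0.005,0,0,0],[0,0,-0.02,0,0,0],[0,0,-0.04,0,0,0],[0,0,-0.06,0,0,0],[0,0,-0.08,0,0,0],[0,0,-0.095,0,0,0],[0,0,-0.1,0,0,0],[0,0,-0.1,0,0,0],[0,0,-0.1,0,0,0]]

```text
clock: 5.62
eef_pos: [552.0, -219.8, 160.3]
tool_rot: [3.14, 0.001, -1.344]
force: [0.1, 0.3, -1.0]
width: 15.3
```

```bash
python3 look.py l3 310,90,90,110 340,170,100,100; python3 - <<'E'
from cell import models
for n in("side","top"):
  for t in("pin","pin_handle","stand_hole"):
    print(n,t,[(round(r["score"],2),r["uv"]) for r in models.place_of(n,t)[:3]])
E
```

```text
5.725 [ 552.10687109 -219.86885918  160.26981703] [ 3.14036722e+00  7.59254988e-04 -1.34394198e+00] [ 0.1609139  -1.17273702 -0.57662901] 15.1958436255496
side pin [(0.61, [367.5, 148.1])]
side pin_handle [(0.47, [370.3, 123.2])]
side stand_hole [(0.91, [362.8, 169.1]), (0.3, [367.8, 148.0])]
top pin []
top pin_handle []
top stand_hole [(0.76, [388.2, 226.9])]
```

View pics/l3.png

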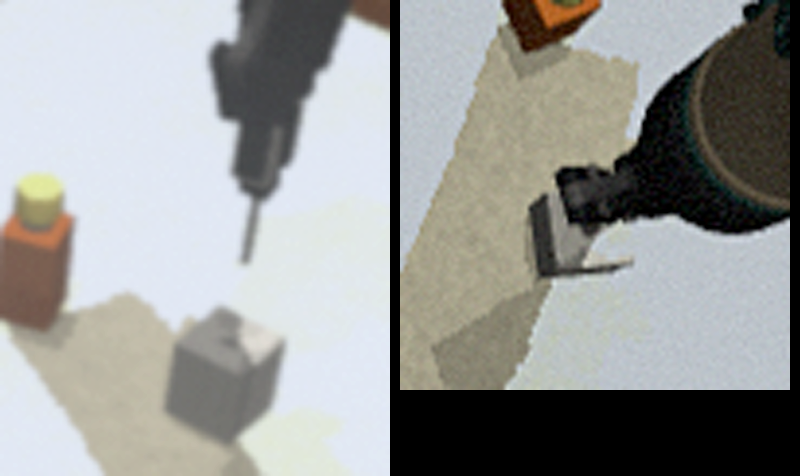

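```bash
cat > crop.py <<'E'
import sys,cv2,numpy as np
tag,n,x,y,w,h,s=sys.argv[1],sys.argv[2],*map(int,sys.argv[3:8])
im=np.load(f"pics/{tag}_{n}.npz")["color"][y:y+h,x:x+w]
im=cv2.convertScaleAbs(cv2.resize(im,None,fx=s,fy=s,interpolation=cv2.INTER_CUBIC),alpha=1.5)
for k in range(0,w,5): cv2.line(im,(int(k*s+s/2),0),(int(k*s+s/2),6),(0,0,255),1); cv2.putText(im,str(x+k),(int(k*s),18),0,.35,(0,0,255))
for k in range(0,h,5): cv2.line(im,(0,int(k*s+s/2)),(6,int(k*s+s/2)),(0,0,255),1); cv2.putText(im,str(y+k),(8,int(k*s+s/2)+4),0,.35,(0,0,255))
cv2.imwrite(sys.argv[8],im)
E
python3 crop.py l3 side 345,125 0 0 0 0 2>/dev/null; python3 crop.py l3 side 345 130 40 55 11 pics/l3s.png
python3 - <<'E'
from h import *
for n in("side","top"):
    d=dict(np.load(f"pics/l3_{n}.npz")); c=cam(d)
    print(n,"pred tip",proj(c,[552.3,-220,103]),"pred hbot",proj(c,[552.3,-220,149]),"hole",proj(c,[552.3,-220,50]))
E
```

```text
side pred tip [[365.93443109 149.94032217]] pred hbot [[369.04237585 133.00871523]] hole [[362.59971917 168.10732189]]
top pred tip [[394.47049379 224.40819378]] pred hbot [[400.50265426 220.92532547]] hole [[388.2251921  228.01412626]]
```

View pics/l3s.png

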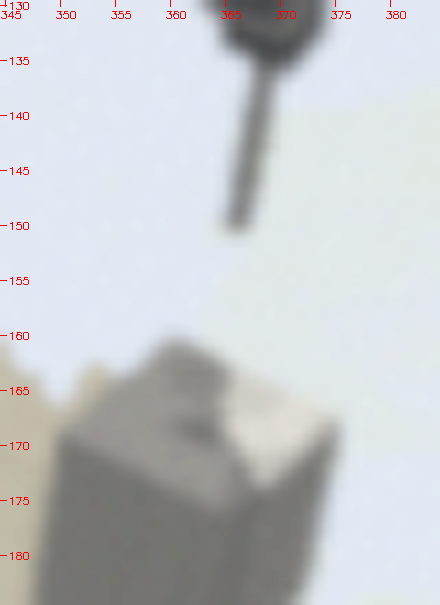

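```bash
python3 go.py 552.5 -220 161 -1.344 578 58.3 161 -1.344;python3 go.py 552.5 -220 161 -1.344 578 58.3 135 -1.344
```

```text
[-0.26544 -0.08742 -0.     ] [0. 0. 0.]
[-0.26544 -0.08742  0.026  ] [0. 0. 0.]
```

Request:
move_arm:
  moves:
    - [[-0.02,-0.007,0,0,0,0],[-0.06,-0.02,0,0,0,0],[-0.11,-0.036,0,0,0,0],[-0.16,-0.053,0,0,0,0],[-0.21,-0.069,0,0,0,0],[-0.245,-0.081,0.003,0,0,0],[-0.26,-0.0855,0.012,0,0,0],[-0.2654,-0.0874,0.022,0,0,0],[-0.2654,-0.0874,0.026,0,0,0],[-0.2654,-0.0874,0.026,0,0,0],[-0.2654,-0.0874,0.026,0,0,0]]

```text
clock: 7.4
eef_pos: [578.2, 56.8, 135.2]
tool_rot: [-3.141, -0.001, -1.346]
force: [-0.2, 0.1, -0.5]
width: 15.5
```

```bash
python3 look.py l4 240,170,70,70 230,180,80,80; python3 crop.py l4 side 245 180 50 50 12 pics/l4s.png;python3 crop.py l4 top 235 190 55 50 12 pics/l4t.png
python3 - <<'E'
from cell import ctrl
from h import *
p=ctrl.read_state()["eef_pos"]; print(p)
for n in("side","top"):
    d=dict(np.load(f"pics/l4_{n}.npz")); c=cam(d)
    for dz in(0,):
        print(n,"pred tip",proj(c,[p[0],p[1],p[2]-57.3]),"on slide",proj(c,[p[0],p[1],63]))
E
```

```text
7.5 [578.34575033  57.39120325 135.36800159] [-3.14089566e+00 -2.83224652e-04 -1.34526775e+00] [-0.54138708  0.5806944  -0.5091192 ] 15.733961277373448
[578.34575033  57.39120325 135.36800159]
side pred tip [[269.7785635  211.09782817]] on slide [[269.84535792 216.30199448]]
top pred tip [[260.47513991 216.73477557]] on slide [[260.77070673 217.88996959]]
```

View pics/l4s.png

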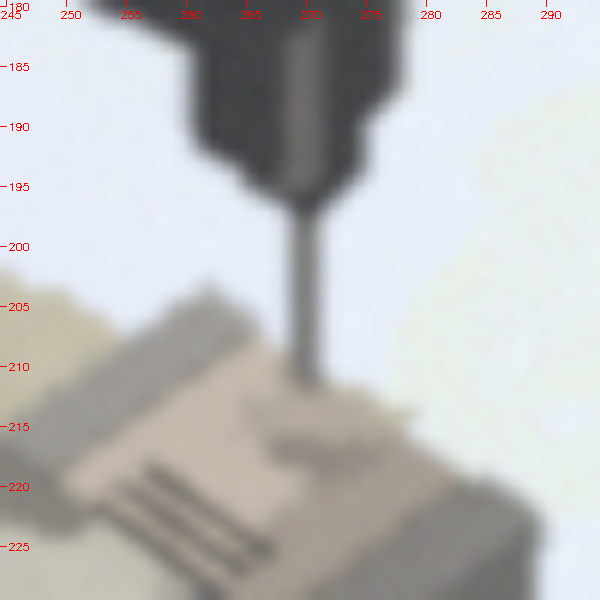

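View pics/l4t.png

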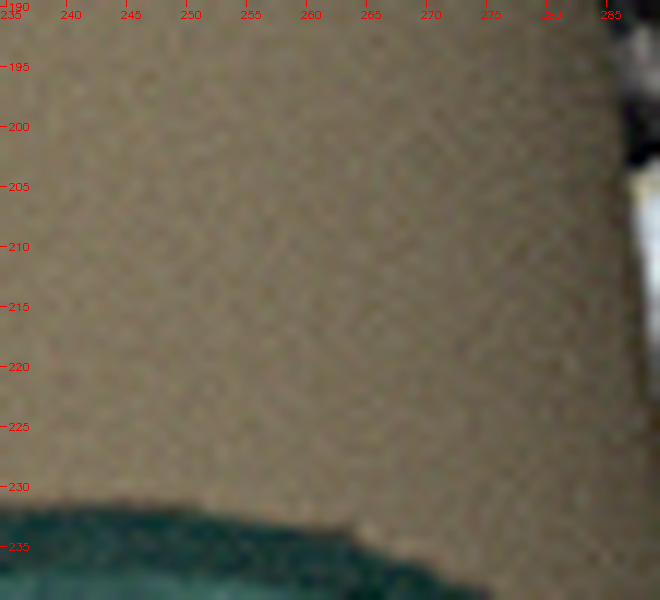

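```bash
python3 - <<'E'
import cv2,numpy as np
from h import *
for n,(x,y,w,h) in {"side":(264,212,12,11),"top":(255,212,11,12)}.items():
    g=cv2.imread(f"pics/{n}0.png").astype(float).mean(2)[y:y+h,x:x+w]
    print(np.round(g).astype(int))
    bg=np.median(g); wt=np.clip(bg-g-6,0,None)
    yy,xx=np.mgrid[y:y+h,x:x+w]
    u=(xx*wt).sum()/wt.sum(),(yy*wt).sum()/wt.sum()
    c=cam(dict(np.load(f"pics/l4_{n}.npz"))); print(n,u,onz(c,u,63))
    # ellipse of mouth size
    P=onz(c,u,63); a=np.linspace(0,6.28,13); e=proj(c,np.c_[P[0]+4.5*np.cos(a),P[1]+4.5*np.sin(a),a*0+63]); print(e.min(0),e.max(0))
E
```

```text
[[149 149 149 149 149 149 149 149 149 150 149 149]
 [149 149 149 149 150 148 150 149 149 149 149 149]
 [149 150 150 150 149 149 149 149 149 149 149 149]
 [149 150 149 147 143 141 141 143 148 149 149 149]
 [150 149 147 138 123 116 117 126 140 148 149 149]
 [149 149 145 130 107  99 100 110 132 146 149 150]
 [149 149 147 137 116 108 109 119 138 148 150 150]
 [149 149 149 146 140 134 135 141 147 149 149 150]
 [149 149 148 149 149 147 147 149 150 149 150 149]
 [147 149 149 149 149 149 150 149 149 150 149 149]
 [139 146 148 149 150 149 150 150 149 149 149 149]]
side (np.float64(269.3812785388128), np.float64(217.20319634703193)) [577.11201047  59.86721881  63.        ]
[267.24852437 215.69283794] [271.51100537 218.72345028]
[[121 122 120 124 122 121 120 121 117 120 123]
 [120 124 122 118 121 121 122 121 120 122 124]
 [122 121 122 118 121 120 120 123 118 124 122]
 [118 124 123 122 122 125 123 124 122 119 121]
 [119 120 122 122 111  86  89 111 123 123 123]
 [120 121 123 113  69  49  66  82 118 121 120]
 [119 124 125 110  45  91 101  86 112 124 121]
 [122 120 124 116  73 114 117 106 112 121 123]
 [122 121 123 124 110 114 117 115 124 121 123]
 [120 122 122 123 120 121 119 119 124 122 120]
 [122 122 121 121 122 120 120 123 121 121 123]
 [124 120 121 123 122 122 122 121 122 119 123]]
top (np.float64(260.16714285714284), np.float64(217.45357142857142)) [579.32897623  58.68315535  63.        ]
[258.08546747 215.40198169] [262.24874683 219.50865806]
```

Request:
move_arm:
  moves:
    - [[-0.0004,0.0001,0.003,0,0,0],[-0.0004,0.0001,0.007,0,0,0],[-0.0004,0.0001,0.01,0,0,0],[-0.0004,0.0001,0.012,0,0,0],[-0.0004,0.0001,0.012,0,0,0],[-0.0004,0.0001,0.012,0,0,0],[-0.0004,0.0001,0.012,0,0,0]]

```text
clock: 8.38
eef_pos: [577.9, 58.6, 123.1]
tool_rot: [-3.141, -0.0, -1.344]
force: [-0.5, -0.4, -0.4]
width: 15.1
```

```bash
python3 look.py l5 240,170,70,70 230,180,80,80; python3 crop.py l5 side 250 195 40 40 14 pics/l5s.png;python3 - <<'E'
from cell import ctrl
from h import *
for n in("side",):
    d=dict(np.load(f"pics/l5_{n}.npz")); c=cam(d)
    print(n,"pred tip",proj(c,[577.8,58.7,123-57.3]),"on slide",proj(c,[577.8,58.7,63]))
E
```

```text
8.475 [577.90518624  58.58836528 123.12594616] [-3.14139481e+00 -2.14336668e-05 -1.34399335e+00] [ 0.06023789 -0.12651938  0.09717378] 15.71355200393548
side pred tip [[269.55234677 215.82807578]] on slide [[269.56481624 216.75135482]]
```

View pics/l5s.png

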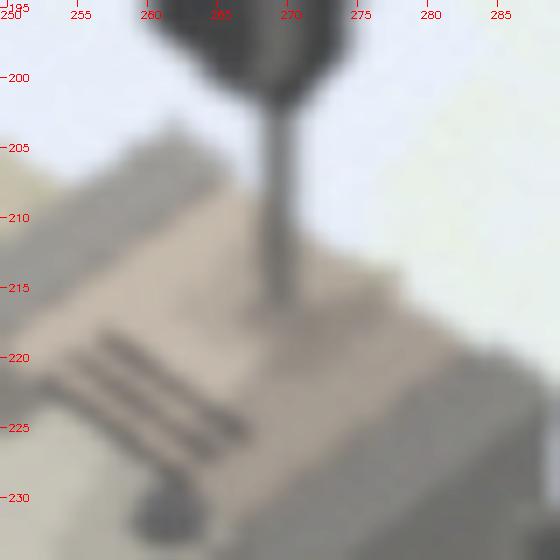

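Request:
move_arm:
  moves:
    - [[0,0,0.0008,0,0,0],[0,0,0.0016,0,0,0],[0,0,0.0024,0,0,0],[0,0,0.003,0,0,0],[0,0,0.0035,0,0,0],[0,0,0.0035,0,0,0]]

```text
clock: 9.22
eef_pos: [577.8, 58.6, 119.5]
tool_rot: [3.141, 0.0, -1.344]
force: [-0.3, -0.5, 0.4]
width: 15.6
```

Request:
move_arm:
  moves:
    - [[0,0,0.0005,0,0,0],[0,0,0.001,0,0,0],[0,0,0.0015,0,0,0],[0,0,0.0015,0,0,0]]

```text
clock: 9.72
eef_pos: [577.8, 58.6, 118.0]
tool_rot: [3.142, -0.0, -1.344]
force: [-0.0, 1.1, -0.5]
width: 15.1
```

Request:
move_arm:
  moves:
    - [[0,0,0.0005,0,0,0],[0,0,0.001,0,0,0],[0,0,0.0015,0,0,0],[0,0,0.0015,0,0,0]]

```text
clock: 10.22
eef_pos: [577.8, 58.6, 116.5]
tool_rot: [3.142, -0.0, -1.344]
force: [0.1, -0.3, 0.1]
width: 15.0
```

Request:
move_arm:
  moves:
    - [[0,0,0.0005,0,0,0],[0,0,0.001,0,0,0],[0,0,0.001,0,0,0]]

```text
clock: 10.6
eef_pos: [577.8, 58.6, 115.4]
tool_rot: [3.141, 0.0, -1.344]
force: [0.0, 1.2, -0.0]
width: 15.7
```

Request:
move_arm:
  moves:
    - [[0,0,0.0005,0,0,0],[0,0,0.001,0,0,0],[0,0,0.001,0,0,0]]

```text
clock: 10.98
eef_pos: [577.8, 58.6, 114.5]
tool_rot: [3.142, 0.0, -1.344]
force: [0.1, -0.5, -0.5]
width: 15.3
```

Request:
move_arm:
  moves:
    - [[0,0,0.0005,0,0,0],[0,0,0.001,0,0,0],[0,0,0.001,0,0,0]]

```text
clock: 11.35
eef_pos: [577.8, 58.6, 113.5]
tool_rot: [3.142, -0.0, -1.344]
force: [0.4, -0.1, -1.7]
width: 14.9
```

Request:
move_arm:
  moves:
    - [[0,0,0.0005,0,0,0],[0,0,0.001,0,0,0],[0,0,0.001,0,0,0]]

```text
clock: 11.72
eef_pos: [577.8, 58.6, 112.5]
tool_rot: [3.142, 0.0, -1.344]
force: [-0.0, 0.3, -0.2]
width: 15.3
```

Request:
move_arm:
  moves:
    - [[0,0,0.0005,0,0,0],[0,0,0.001,0,0,0],[0,0,0.001,0,0,0]]

```text
clock: 12.1
eef_pos: [577.8, 58.6, 111.4]
tool_rot: [3.141, 0.0, -1.344]
force: [0.1, -0.3, -0.4]
width: 15.3
```

Request:
move_arm:
  moves:
    - [[0,0,0.0005,0,0,0],[0,0,0.001,0,0,0],[0,0,0.001,0,0,0]]

```text
clock: 12.48
eef_pos: [577.8, 58.5, 110.5]
tool_rot: [3.141, 0.0, -1.344]
force: [1.1, -0.2, -0.1]
width: 15.3
```

Request:
move_arm:
  moves:
    - [[0,0,0.0005,0,0,0],[0,0,0.001,0,0,0],[0,0,0.001,0,0,0]]

```text
clock: 12.85
eef_pos: [577.8, 58.5, 109.5]
tool_rot: [3.142, -0.0, -1.344]
force: [0.0, 0.0, -1.3]
width: 15.9
```

Request:
move_arm:
  moves:
    - [[0,0,0.0005,0,0,0],[0,0,0.001,0,0,0],[0,0,0.001,0,0,0]]

```text
clock: 13.22
eef_pos: [577.8, 58.6, 108.5]
tool_rot: [3.142, 0.0, -1.344]
force: [0.6, 0.4, -0.8]
width: 15.4
```

```bash
python3 look.py l6 240,170,70,70 230,180,80,80; python3 crop.py l6 side 250 195 40 40 14 pics/l6s.png
```

```text
13.325 [577.84458954  58.5901091  108.54302325] [-3.14156827e+00 -1.51882938e-05 -1.34398546e+00] [-0.27405133  0.11951125 -0.41609125] 15.426601081062087
```

View pics/l6s.png

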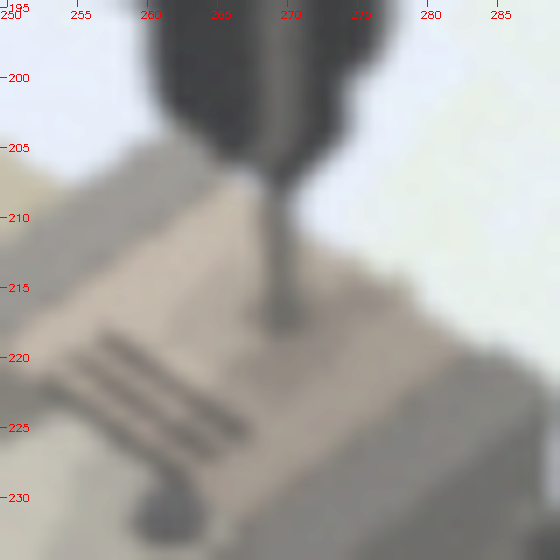

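The pin has gone into the pit: it ends at the mouth, about (269.5,217.5), and the handle's lower end is at row 208. I'll keep feeling downward.

Request:
move_arm:
  moves:
    - [[0,0,0.0005,0,0,0],[0,0,0.001,0,0,0],[0,0,0.001,0,0,0]]

```text
clock: 13.7
eef_pos: [577.8, 58.6, 107.5]
tool_rot: [3.141, 0.0, -1.344]
force: [-1.0, -1.0, -0.2]
width: 15.4
```

Request:
move_arm:
  moves:
    - [[0,0,0.0005,0,0,0],[0,0,0.001,0,0,0],[0,0,0.001,0,0,0]]

```text
clock: 14.08
eef_pos: [578.0, 58.6, 106.8]
tool_rot: [-3.141, -0.0, -1.344]
force: [0.3, -0.4, 1.8]
width: 15.4
```

Request:
move_arm:
  moves:
    - [[0,0,0.0005,0,0,0],[0,0,0.001,0,0,0],[0,0,0.001,0,0,0]]

```text
clock: 14.45
eef_pos: [578.0, 58.6, 106.1]
tool_rot: [-3.141, 0.0, -1.344]
force: [-1.4, 0.1, 6.4]
width: 15.3
```

Request:
move_arm:
  moves:
    - [[0,0,0.0005,0,0,0],[0,0,0.001,0,0,0],[0,0,0.001,0,0,0]]

```text
clock: 14.82
eef_pos: [578.0, 58.6, 105.1]
tool_rot: [-3.141, 0.0, -1.344]
force: [-1.3, 0.2, 6.1]
width: 15.3
```

Request:
move_arm:
  moves:
    - [[0,0,0.0005,0,0,0],[0,0,0.001,0,0,0],[0,0,0.001,0,0,0]]

```text
clock: 15.2
eef_pos: [578.0, 58.6, 104.1]
tool_rot: [-3.141, 0.0, -1.344]
force: [-2.0, -0.7, 7.0]
width: 15.6
```

Request:
move_arm:
  moves:
    - [[0,0,0.0005,0,0,0],[0,0,0.0008,0,0,0],[0,0,0.0008,0,0,0]]

```text
clock: 15.58
eef_pos: [578.1, 58.6, 103.4]
tool_rot: [-3.141, 0.0, -1.344]
force: [-1.3, -0.0, 6.6]
width: 15.1
```

Request:
move_arm:
  moves:
    - [[0,0,0.0003,0,0,0],[0,0,0.0006,0,0,0],[0,0,0.0006,0,0,0]]

```text
clock: 15.95
eef_pos: [578.0, 58.6, 102.8]
tool_rot: [-3.141, 0.0, -1.344]
force: [-1.0, 0.1, 6.9]
width: 15.2
```

Request:
move_arm:
  moves:
    - [[0,0,0.0003,0,0,0],[0,0,0.0004,0,0,0],[0,0,0.0004,0,0,0]]

```text
clock: 16.32
eef_pos: [578.0, 58.6, 102.4]
tool_rot: [-3.141, 0.0, -1.344]
force: [-1.3, -0.1, 7.7]
width: 15.5
```

Request:
move_arm:
  moves:
    - [[-0.001,-0.0002,0,0,0,0],[-0.002,-0.0004,0,0,0,0],[-0.003,-0.0006,0,0,0,0],[-0.004,-0.0008,0,0,0,0],[-0.004,-0.0008,0,0,0,0]]

```text
clock: 16.95
eef_pos: [578.0, 61.0, 102.4]
tool_rot: [-3.141, -0.002, -1.345]
force: [-1.4, -2.8, 7.4]
width: 15.1
```

Request:
move_arm:
  moves:
    - [[-0.001,-0.0002,0,0,0,0],[-0.002,-0.0004,0,0,0,0],[-0.002,-0.0004,0,0,0,0]]

```text
clock: 17.32
eef_pos: [577.9, 63.0, 102.4]
tool_rot: [-3.142, -0.002, -1.345]
force: [-1.1, -2.8, 7.6]
width: 15.3
```

Request:
move_arm:
  moves:
    - [[-0.0015,-0.0003,0,0,0,0],[-0.003,-0.0006,0,0,0,0],[-0.0045,-0.0009,0,0,0,0],[-0.006,-0.0012,0,0,0,0],[-0.0075,-0.0015,0,0,0,0],[-0.009,-0.0018,0,0,0,0],[-0.0105,-0.0021,0,0,0,0],[-0.012,-0.0024,0,0,0,0],[-0.0135,-0.0027,0,0,0,0],[-0.015,-0.003,0,0,0,0]]

```text
clock: 18.58
eef_pos: [577.2, 78.1, 102.3]
tool_rot: [3.141, -0.002, -1.345]
force: [-1.8, -3.3, 6.2]
width: 15.1
```

Request:
move_arm:
  moves:
    - [[-0.0015,-0.0003,0,0,0,0],[-0.003,-0.0006,0,0,0,0],[-0.0045,-0.0009,0,0,0,0],[-0.006,-0.0012,0,0,0,0],[-0.0075,-0.0015,0,0,0,0],[-0.009,-0.0018,0,0,0,0],[-0.0105,-0.0021,0,0,0,0],[-0.012,-0.0024,0,0,0,0],[-0.0135,-0.0027,0,0,0,0],[-0.015,-0.003,0,0,0,0]]

```text
clock: 19.82
eef_pos: [576.6, 93.4, 102.3]
tool_rot: [3.141, -0.002, -1.345]
force: [-1.7, -3.0, 6.7]
width: 15.5
```

Request:
move_arm:
  moves:
    - [[-0.0015,-0.0003,0,0,0,0],[-0.003,-0.0006,0,0,0,0],[-0.0045,-0.0009,0,0,0,0],[-0.006,-0.0012,0,0,0,0],[-0.007,-0.0014,0,0,0,0],[-0.007,-0.0014,0,0,0,0]]

```text
clock: 20.58
eef_pos: [576.4, 100.8, 102.3]
tool_rot: [3.141, -0.002, -1.345]
force: [-2.5, -3.1, 7.4]
width: 15.2
```

Request:
move_arm:
  moves:
    - [[-0.0007,-0.0002,0,0,0,0],[-0.0014,-0.0003,0,0,0,0],[-0.002,-0.0004,0,0,0,0],[-0.002,-0.0004,0,0,0,0]]

```text
clock: 21.08
eef_pos: [576.2, 102.7, 102.3]
tool_rot: [3.141, -0.002, -1.345]
force: [-2.3, -3.3, 6.8]
width: 15.3
```

Request:
move_arm:
  moves:
    - [[-0.0007,-0.0002,0,0,0,0],[-0.0012,-0.0003,0,0,0,0],[-0.0012,-0.0003,0,0,0,0]]

```text
clock: 21.45
eef_pos: [576.2, 102.9, 102.3]
tool_rot: [3.14, -0.003, -1.345]
force: [-2.7, -4.8, 7.3]
width: 15.4
```

Request:
move_arm:
  moves:
    - [[-0.0007,-0.0002,0,0,0,0],[-0.0012,-0.0003,0,0,0,0],[-0.0012,-0.0003,0,0,0,0]]

```text
clock: 21.82
eef_pos: [576.2, 103.0, 102.2]
tool_rot: [3.14, -0.004, -1.346]
force: [-1.8, -6.5, 8.0]
width: 15.2
```

Request:
move_arm:
  moves:
    - [[0,0,-0.001,0,0,0],[0,0,-0.002,0,0,0],[0,0,-0.004,0,0,0],[0,0,-0.006,0,0,0],[0,0,-0.006,0,0,0]]

```text
clock: 22.45
eef_pos: [576.1, 103.1, 107.4]
tool_rot: [3.139, -0.004, -1.346]
force: [-1.0, -5.1, 0.9]
width: 15.2
```

Request:
move_arm:
  moves:
    - [[0.002,0.0004,0,0,0,0],[0.0043,0.0006,0,0,0,0],[0.0043,0.0006,0,0,0,0]]

```text
clock: 22.82
eef_pos: [577.0, 102.7, 107.5]
tool_rot: [-3.141, 0.0, -1.344]
force: [-0.6, -2.3, -2.1]
width: 15.2
```

Request:
move_arm:
  moves:
    - [[0,0,0,0,0,0],[0,0,-0.003,0,0,0],[0,0,-0.01,0,0,0],[0,0,-0.02,0,0,0],[0,0,-0.035,0,0,0],[0,0,-0.05,0,0,0],[0,0,-0.053,0,0,0],[0,0,-0.053,0,0,0],[0,0,-0.053,0,0,0]]

```text
clock: 23.95
eef_pos: [576.5, 102.7, 160.3]
tool_rot: [3.141, 0.0, -1.344]
force: [1.1, -0.9, -0.3]
width: 15.2
```

```bash
python3 look.py l7 195,170,110,110 185,170,110,90; python3 crop.py l7 side 190 140 110 110 7 pics/l7s.png
```

```text
24.05 [576.55997937 102.5643391  160.16695159] [ 3.14052653e+00  4.22109656e-05 -1.34400057e+00] [-0.62615435 -0.58516235 -0.78488175] 15.623259460972852
```

View pics/l7.png

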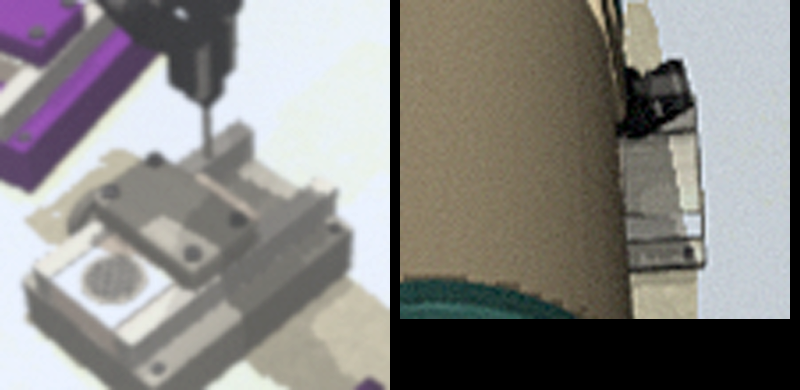

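```bash
python3 go.py 576.6 102.5 160.3 -1.344 552.4 -220 161 -1.344; python3 - <<'E'
from h import *
c=cam(dict(np.load("pics/l7_side.npz"))); P=onz(c,(227.2,248.2),63); print(P)
E
```

```text
[ 0.3088  0.0961 -0.0007] [0. 0. 0.]
[572.44440977 175.40615087  63.        ]
```

Screen at y ≈ 175.4, against about 175.4–177 expected with the slide fully out, so the slide is out. Back to the stand.

Request:
move_arm:
  moves:
    - [[0.02,0.006,0,0,0,0],[0.06,0.019,0,0,0,0],[0.11,0.034,0,0,0,0],[0.16,0.05,0,0,0,0],[0.21,0.065,0,0,0,0],[0.26,0.081,0,0,0,0],[0.295,0.092,0,0,0,0],[0.3088,0.0961,0,0,0,0],[0.3088,0.0961,0,0,0,0],[0.3088,0.0961,0,0,0,0],[0.3088,0.0961,0,0,0,0]]

```text
clock: 25.42
eef_pos: [553.2, -217.7, 160.7]
tool_rot: [-3.141, 0.001, -1.341]
force: [0.4, -0.0, -0.5]
width: 15.3
```

```bash
python3 look.py l8 310,90,90,110 340,170,100,100; python3 crop.py l8 side 345 130 40 55 11 pics/l8s.png
```

```text
25.525 [ 553.08111675 -218.47657588  160.74759531] [-3.14143427e+00  4.68586249e-04 -1.34187011e+00] [-0.94325821 -0.26392367  0.20097254] 15.009631548658593
```

View pics/l8s.png

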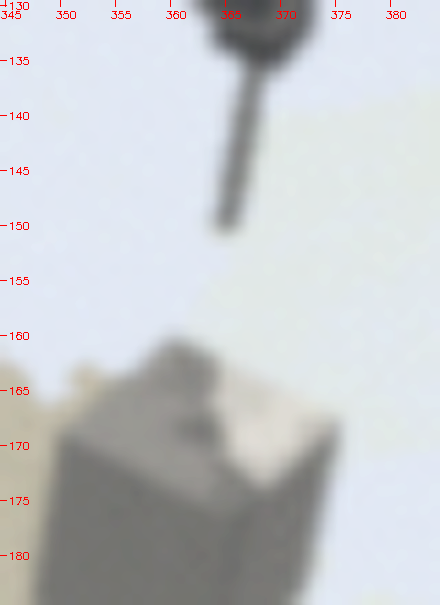

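Request:
move_arm:
  moves:
    - [[0,0,0.02,0,0,0],[0,0,0.03,0,0,0],[0,0,0.035,0,0,0],[0,0,0.035,0,0,0],[0,0,0.035,0,0,0],[0,0,0.035,0,0,0]]

```text
clock: 26.28
eef_pos: [553.0, -220.1, 126.2]
tool_rot: [-3.141, -0.0, -1.344]
force: [0.5, -0.1, -0.8]
width: 15.3
```

```bash
python3 look.py l9 310,90,90,110 340,170,100,100; python3 crop.py l9 side 345 130 40 55 11 pics/l9s.png
```

```text
26.375 [ 552.9019965  -220.00038865  126.08252285] [-3.14104242e+00 -3.32185747e-04 -1.34404128e+00] [ 0.59563946  0.40134919 -0.13001141] 15.204953869503575
```

View pics/l9s.png

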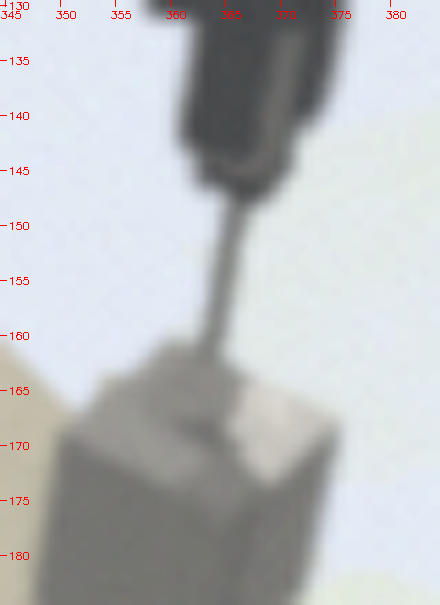

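Request:
move_arm:
  moves:
    - [[0,0,0.008,0,0,0],[0,0,0.015,0,0,0],[0,0,0.019,0,0,0],[0,0,0.022,0,0,0],[0,0,0.025,0,0,0],[0,0,0.028,0,0,0],[0,0,0.028,0,0,0]]

```text
clock: 27.25
eef_pos: [552.6, -219.9, 97.5]
tool_rot: [3.141, 0.0, -1.344]
force: [0.3, 0.5, -0.7]
width: 15.0
```

Tip at about z = 40, inside the hole, with no force. I'll continue down.

Request:
move_arm:
  moves:
    - [[0,0,0.006,0,0,0],[0,0,0.012,0,0,0],[0,0,0.018,0,0,0],[0,0,0.024,0,0,0],[0,0,0.029,0,0,0],[0,0,0.033,0,0,0],[0,0,0.035,0,0,0],[0,0,0.035,0,0,0]]

```text
clock: 28.25
eef_pos: [552.7, -219.9, 62.6]
tool_rot: [3.142, 0.0, -1.344]
force: [-0.2, 0.4, -1.0]
width: 15.6
```

Request:
move_arm:
  moves:
    - [[0,0,0.0005,0,0,0],[0,0,0.001,0,0,0],[0,0,0.0013,0,0,0],[0,0,0.0013,0,0,0]]

```text
clock: 28.75
eef_pos: [552.7, -219.9, 61.4]
tool_rot: [-3.142, 0.0, -1.344]
force: [0.6, 0.7, -0.6]
width: 14.9
```

Request:
move_arm:
  moves:
    - [[0,0,0.0003,0,0,0],[0,0,0.0006,0,0,0],[0,0,0.0006,0,0,0]]

```text
clock: 29.12
eef_pos: [552.7, -220.0, 61.3]
tool_rot: [-3.141, -0.0, -1.344]
force: [-0.4, 0.6, 6.0]
width: 15.4
```

Request:
move_arm:
  moves:
    - [[0,0,0.0003,0,0,0],[0,0,0.0006,0,0,0],[0,0,0.0006,0,0,0]]

```text
clock: 29.5
eef_pos: [552.8, -219.9, 61.3]
tool_rot: [-3.141, -0.0, -1.344]
force: [-2.9, 1.6, 9.8]
width: 14.8
```

The pin is seated, with firm contact at the same height as at the pick-up. I'll ease off, open the jaws and retreat straight up.

Request:
move_arm:
  moves:
    - [[0,0,-0.0009,0,0,0],[0,0,-0.0009,0,0,0]]

```text
clock: 29.75
eef_pos: [552.9, -220.0, 61.3]
tool_rot: [-3.141, -0.0, -1.344]
force: [0.1, 1.3, 4.7]
width: 15.4
```

Request:
move_arm:
  moves:
    - [[0,0,0,0,0,0],[0,0,0,0,0,0],[0,0,0,0,0,0],[0,0,0,0,0,0],[0,0,0,0,0,0],[0,0,0,0,0,0]]
  jaw: 0.6

```text
clock: 30.5
eef_pos: [552.7, -219.9, 61.1]
tool_rot: [-3.142, 0.0, -1.344]
force: [-0.2, -0.3, -0.3]
width: 51.1
```

Request:
move_arm:
  moves:
    - [[0,0,-0.01,0,0,0],[0,0,-0.03,0,0,0],[0,0,-0.06,0,0,0],[0,0,-0.1,0,0,0],[0,0,-0.14,0,0,0],[0,0,-0.16,0,0,0],[0,0,-0.17,0,0,0],[0,0,-0.17,0,0,0],[0,0,-0.17,0,0,0],[0,0,-0.17,0,0,0]]

```text
clock: 31.75
eef_pos: [552.2, -219.7, 230.1]
tool_rot: [3.14, 0.001, -1.344]
force: [-0.7, 0.1, -0.3]
width: 51.2
```

```bash
python3 look.py l10 310,90,90,110 120,100,200,200; python3 crop.py l10 side 190 140 200 140 4 pics/l10s.png
```

```text
31.85 [ 552.38287943 -219.76568654  230.33463653] [ 3.14040929e+00  7.64760795e-04 -1.34403620e+00] [-0.33384527 -0.34513181  0.17238521] 51.009901503004215
```

View pics/l10.png

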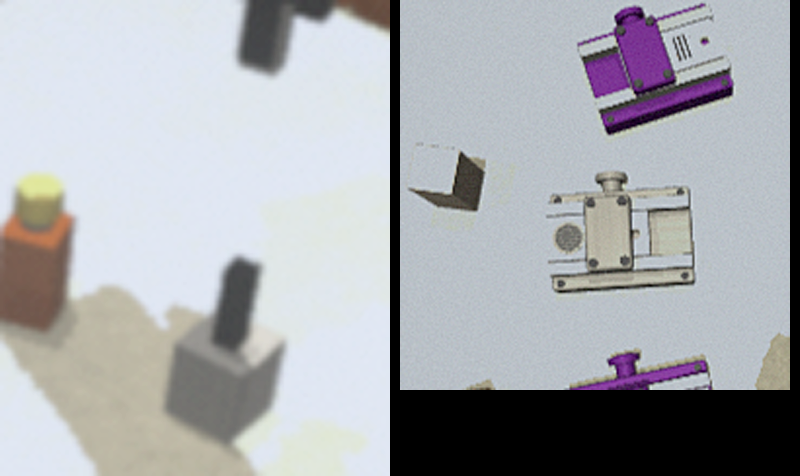

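View pics/l10s.png

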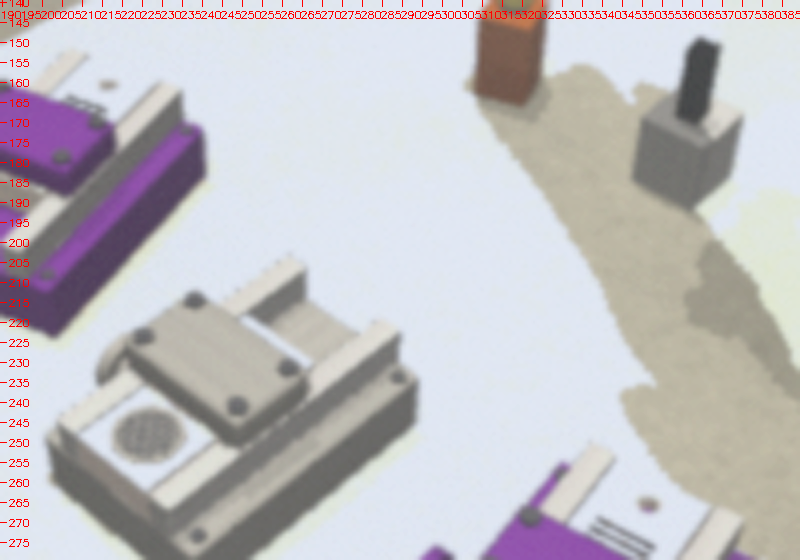

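The pin is upright in its stand at side (363,160), and the screen is exposed beyond the bridge at side (227,248), top ~(206,222). One numeric check, then I'll hand in.

```bash
python3 - <<'E'
from h import *
from cell import models,job
for n in("side","top"):
    c=cam(dict(np.load(f"pics/l10_{n}.npz")))
    for t,z in(("screen",63),("pit_mouth",63)):
        print(n,t,[(round(r["score"],2),np.round(onz(c,r["uv"],z),1)) for r in models.place_of(n,t)[:3]])
print(job.finish_job())
E
```

```text
side screen [(0.95, array([573.5, 180.5,  63. ])), (0.68, array([787. ,  89.2,  63. ])), (0.67, array([371.2, 109. ,  63. ]))]
side pit_mouth [(0.96, array([794.8,  25.3,  63. ])), (0.82, array([572. , 102.3,  63. ])), (0.76, array([379.8,  38.2,  63. ]))]
top screen [(0.96, array([786.8,  91.7,  63. ])), (0.91, array([375.7, 108.6,  63. ])), (0.69, array([571.8, 175.6,  63. ]))]
top pit_mouth [(0.98, array([801. ,  17.9,  63. ])), (0.87, array([572.1, 102.9,  63. ])), (0.82, array([380. ,  28.9,  63. ]))]
the job is handed in; nothing more can be done
None
```

The job is done and handed in at about 32 s. The filter slide is pushed out to its end stop and the pin is back in its stand. The hand-in reported no verdict.

- **Press:** I lowered the pin into the pit of the grey block. The button was about 13 mm below the mouth, and I held it about 4.4 mm down with roughly 7 N.
- **Push:** The slide moved with about 3 N sideways. At the end stop, after 44 mm, the sideways force rose to about 6.5 N. The highest total I read was about 10.5 N, well under the 20 N limit, but I only have readings at the end of each move.
- **Return:** I let the button come up at the end stop, then lifted the pin out. It seated in the stand at the same height as when I picked it up.

**Last checks:**
- The pit mouth is at y ≈ 102.5 mm in both cameras, up from about 58.5 mm, which is 44 mm of travel.
- The screen is visible beyond the bridge. The top camera puts it at y = 175.6 mm, and my own reading from the side picture was 175.4 mm. The network's side reading of 180.5 mm disagrees by about 5 mm, and I take that as network error.
- In the last side picture the pin stands upright in its stand and the gripper is clear of it.
- I steered clear of the bottles and the carton; one bottle and the carton look undisturbed in the last pictures. I did not measure any of their positions again, and the other bottle was not in the crops I viewed.

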